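# Re-bar the row of chime resonators

### The job

The four aluminium chime bars have been polished and lie in a row in the low storage rack; move them across to the row of resonator boxes on the stand, each bar onto the box of its own length (longest bar on the longest box, and so on down). Each bar must lie flat on both felt bridges between the steel pins, centred along its box and let go; do not drop any bar onto the table, and leave the beater lying between the rack and the stand where it is.

Things in the scene. Friction and masses are not known exactly. Their poses are not given: they have to be found in the camera images.
- bar_1_mid (a point): The longest of four loose flat aluminium chime bars, 240 x 32 x 8 mm, about 166 g, lying flat in one bay of the storage rack, underside 36 mm above the table. Point: the bar's centre, half-way through its thickness; x along its length, y across its width, z up. The bar is symmetric: either end may point either way.
- bar_2_mid (a point): The second-longest of four loose flat aluminium chime bars, 208 x 32 x 8 mm, about 144 g, lying flat in one bay of the storage rack, underside 36 mm above the table. Point: the bar's centre, half-way through its thickness; x along its length, y across its width, z up. The bar is symmetric: either end may point either way.
- bar_3_mid (a point): The second-shortest of four loose flat aluminium chime bars, 170 x 32 x 8 mm, about 118 g, lying flat in one bay of the storage rack, underside 36 mm above the table. Point: the bar's centre, half-way through its thickness; x along its length, y across its width, z up. The bar is symmetric: either end may point either way.
- bar_4_mid (a point): The shortest of four loose flat aluminium chime bars, 139 x 32 x 8 mm, about 96 g, lying flat in one bay of the storage rack, underside 36 mm above the table. Point: the bar's centre, half-way through its thickness; x along its length, y across its width, z up. The bar is symmetric: either end may point either way.
- rack: Fixed low wooden storage rack; origin on the table under its middle, x along the bars, bays side by side along y, 66 mm apart. Two rails along y at x = +-50 mm, felt 36 mm high; 8 mm dowels on them part the bays and stand 20 mm above the felt. Between the rails it is open down to the table, but for 10 mm high runners at y = +-118 mm.
- box_1_seat (a point): Resonator box of the longest bar: fixed, wooden, open-topped, 250 x 50 mm, rim 46 mm high; four stand side by side, 76 mm apart. Two cross-bridges 66 mm either side of its middle, 62 mm wide, felt 68 mm above the table; steel pins at their ends, 27.5 mm off the centreline, rise 11 mm above the felt. Point: where the seated bar's centre belongs, 72 mm up; x along box, z up.
- box_2_seat (a point): Resonator box of the second-longest bar: fixed, wooden, open-topped, 218 x 50 mm, rim 46 mm high; four stand side by side, 76 mm apart. Two cross-bridges 57 mm either side of its middle, 62 mm wide, felt 68 mm above the table; steel pins at their ends, 27.5 mm off the centreline, rise 11 mm above the felt. Point: where the seated bar's centre belongs, 72 mm up; x along box, z up.
- box_3_seat (a point): Resonator box of the second-shortest bar: fixed, wooden, open-topped, 180 x 50 mm, rim 46 mm high; four stand side by side, 76 mm apart. Two cross-bridges 47 mm either side of its middle, 62 mm wide, felt 68 mm above the table; steel pins at their ends, 27.5 mm off the centreline, rise 11 mm above the felt. Point: where the seated bar's centre belongs, 72 mm up; x along box, z up.
- box_4_seat (a point): Resonator box of the shortest bar: fixed, wooden, open-topped, 149 x 50 mm, rim 46 mm high; four stand side by side, 76 mm apart. Two cross-bridges 38 mm either side of its middle, 62 mm wide, felt 68 mm above the table; steel pins at their ends, 27.5 mm off the centreline, rise 11 mm above the felt. Point: where the seated bar's centre belongs, 72 mm up; x along box, z up.
- beater_mid (a point): A loose beater (not to be moved) lying on the table between the rack and the stand: wooden stick 8 mm thick and 240 mm long, with a 25 mm rubber ball at the end towards +x. The point is the middle of its stick, x along the stick.
Mind the look-alikes: they are no part of the job. Leave any turquoise look-alike of the part that bears bar_4_mid alone.

How it is judged:
At the end, for the whole second after the job is handed in: Every chime bar rests flat on both felt bridges of the resonator box of its own length: its centre within 12 mm horizontally and 4 mm in height of that box's seat, its length within 0.15 rad of the box's, level within 0.06 rad, released and at rest (horizontal distance between bar_1_mid and box_1_seat below 0.012 m and z of bar_1_mid in the frame of box_1_seat between -0.004 and 0.004 m and angle between the x axis of bar_1_mid and the x axis of box_1_seat, either way round below 0.15 rad and angle between each of bar_1_mid, bar_2_mid, bar_3_mid, bar_4_mid's own z axis and vertical below 0.06 rad and linear speed of each of bar_1, bar_2, bar_3, bar_4 below 0.02 m/s and angular speed of each of bar_1, bar_2, bar_3, bar_4 below 0.1 rad/s and contact force between each of bar_1, bar_2, bar_3, bar_4 and the fingers below 0.1 N and horizontal distance between bar_2_mid and box_2_seat below 0.012 m and z of bar_2_mid in the frame of box_2_seat between -0.004 and 0.004 m and angle between the x axis of bar_2_mid and the x axis of box_2_seat, either way round below 0.15 rad and horizontal distance between bar_3_mid and box_3_seat below 0.012 m and z of bar_3_mid in the frame of box_3_seat between -0.004 and 0.004 m and angle between the x axis of bar_3_mid and the x axis of box_3_seat, either way round below 0.15 rad and horizontal distance between bar_4_mid and box_4_seat below 0.012 m and z of bar_4_mid in the frame of box_4_seat between -0.004 and 0.004 m and angle between the x axis of bar_4_mid and the x axis of box_4_seat, either way round below 0.15 rad); the robot touches nothing.
It fails at once if a bar was dropped onto the table (height (world z) of any of bar_1_mid, bar_2_mid, bar_3_mid, bar_4_mid below 0.022 m).
It fails at once if the beater between the rack and the stand was moved by more than 25 mm (distance of beater_mid from where it was at the start of the episode above 0.025 m).
It also fails if it takes over 122 s, if anything falls off the work surface, if the arm or the gripper's body presses on something with over 40 N, if the wrist force passes 120 N, or if a joint passes its speed limit or range.

### The arm

A 6-joint arm with a two-finger parallel gripper is mounted at the origin on the work surface. World frame = base frame: x ahead of the robot, y to its left, z up, the work surface at z = 0. Lengths are in m, angles in rad, forces in N, time in s.
With the tool pointing down it reaches from about 0.375 to 0.925 m from the base axis. Payload 5.7 kg.
Tool frame: the origin (TCP) lies between the finger pads; the fingertips stand 17 mm ahead of it and the grasp point (between the pads) lies 2 mm behind it; z points along the fingers, y is the line along which they close (so a half turn about z gives the same grasp; the last joint's range is limited). The gripper opens to 88 mm and grips with 3 to 60 N. Pads are 20 mm wide; open, the fingers measure 115 mm over their backs; the gripper's body (75 mm by 178 mm) begins 61 mm behind the grasp point.
Start: joints at [-1.33, 0.359, 1.51, -0, 1.272, -0.115], TCP at [0.209, -0.562, 0.24] pointing down, gripper open.
Joint ranges: [-2.97, 2.97], [-1.01, 2.36], [0.21, 2.38], [-0.96, 4.11], [0.2, 2.71], [-2.98, 2.98]. Speed limits (rad/s): [2.39, 2.39, 3.14, 3.14, 3.14, 3.14].

### API

Orientations are given as a 3x3 rotation matrix whose columns are the frame's x, y, z axes.
In Python, from plant import readout, cams, sign_off, finder gives the robot as it stands. The module is installed in compiled form; this text tells all that it offers.
- The arm moves only by the tool carry_out, never from a script. Its argument "steps" is a list of rows, each a list of 3 entries, a list of its own where there are three numbers: the closure, from 0 (fully open) to 1 (shut), then the shift along the world's x, y, z in m, then the turn, a rotation vector about the world's x, y, z in rad. In form: [[fingers, [tx, ty, tz], [wx, wy, wz]], ...]. A call has 1 to 8 rows; each row is the pose to reach, as a shift and turn from the pose commanded when the call began; what a row does not reach only later rows make up. A row lasts 1/8 s, in which the tool goes at most 62.5 mm and 10.7 degrees, less where a joint would pass 70% of its speed; a pose out of reach is approached as far as the arm can. A call with a gripper value outside its range is refused whole. The fingers move at their own pace and stop on an object; "force" is the grip in N (left out, the last holds). Time passes only in rows, so rows that repeat a pose let the fingers close. It gives the time, the measured TCP pose, the force, the opening and the grip force at its end, in the units of the state.
- readout.get_state(): the state, without advancing time (a new reading comes with each control period).
- cams.capture(name): name is "scene" or "top" or "wrist"; returns a dict with "image" (480x640x3 uint8, red, green, blue), "range_z" (480x640 float32, m along the optical axis (not along the pixel's ray), 0 where there is no reading), "mtx" (3x3 intrinsics, pixels), "view" (4x4, takes a point from world to camera coordinates); the wrist camera has in their place "T_tool_cam" (4x4, takes a point from camera to tool coordinates, whose origin is the TCP and whose axes are the flange's). Camera axes: x right, y up, looking along -z (the intrinsics and any distortion apply to the point x, -y, -z); pixel columns grow to the right and rows downward; lengths in m; the calibration is good to about 2 mm. The wrist camera is an equidistant fisheye: a pixel r from the principal point sees the ray r / f radians off the axis. A picture is of the moment at which its call begins: read the wrist's pose just before it.
- sign_off(): hands the job in; it is judged then, once.
Trained networks look in a picture, given as the dict that the camera call returned (one of the last four; its "shot" number tells which), for a name from the list of things; names that differ only in an ending like _2 or _b are one class to them, and where a whole thing is asked for, a point or a joint stands for the part that bears it (a point fixed in the world has none). Each returns a list of dicts, best first, with "score" (0 to 1); they miss things now and then, are a little off and sometimes report something else, mostly with a low value. They report only what shows in the picture. A call takes as long as a camera call. They do not tell look-alikes from the thing itself.
- finder.find_in(target, picture): "extent" ([left, top, width, height] in pixels, round what is visible of it).
The state is a dict: "time": time; "qpos": joint angles; "qvel": joint speeds; "effort": joint torques, N m; "tcp_pos": TCP position; "eef_rot": TCP orientation; "wrist_force": force on the tool from outside, world axes, zero at the start; "torque": the same for the moment, N m; "finger_gap": opening from 0.0 (shut) to 1.0 (fully open); "grip_force": force on a finger pad.
Only numpy, scipy, OpenCV 4.12 (cv2) and the standard library are available. Lean on these libraries where they do the work, as an engineer would, in place of code of your own. Each camera call takes 0.05 s, during which the arm holds its last target. There are 200 camera calls.

## Working session

There is one attempt and no reset: what is moved stays moved. The work goes in short steps, Python scripts to look and compute and a tool call to move; the robot and the scene stay as the last step left them, time stands still between calls to the robot, and variables do not carry over. Pictures are saved under pics/ and viewed, at most 14 in all, crops included, and the job is handed in when it is done.

Besides the shell and the picture viewer there is one more tool, called after "Call:" by a JSON object that holds its "api" and its "payload", one argument or row to a line. carry_out: Moves the arm, as the interface text tells. Its arguments: {"type":"object","properties":{"steps":{"type":"array","items":{"type":"array"}},"force":{"type":"number"}},"required":["steps"]}

```bash
mkdir -p pics; cat > h.py <<'E'
import numpy as np, cv2
from plant import readout, cams, sign_off, finder
def cloud(p):
    K=p["mtx"];z=p["range_z"].astype(float);v,u=np.mgrid[0:480,0:640]
    c=np.stack([(u-K[0,2])/K[0,0]*z,-(v-K[1,2])/K[1,1]*z,-z,np.ones_like(z)],-1)
    w=c@np.linalg.inv(p["view"]).T
    w[z==0]=np.nan
    return w[...,:3]
def save(p,n): cv2.imwrite(f"pics/{n}.png",p["image"][...,::-1])
E
python3 - <<'E'
from h import *
for n in("top","scene"):
    p=cams.capture(n); save(p,n+"0"); np.savez(n+"0.npz",w=cloud(p),im=p["image"]); print(p["mtx"],p["view"])
    for t in("bar_1_mid","rack","box_1_seat","beater_mid"):
        for d in finder.find_in(t,p): print(n,t,d)
s=readout.get_state();print(s)
E
```

```text
[[550.65633144   0.         334.6901881 ]
 [  0.         550.65633144 241.4334079 ]
 [  0.           0.           1.        ]] [[ 0.02913398 -0.99953024  0.00951321 -0.00313066]
 [ 0.99668071  0.02977208  0.07577056 -0.47191818]
 [-0.07601819  0.00727414  0.9970799  -1.24687723]
 [ 0.          0.          0.          1.        ]]
top bar_1_mid {'extent': [286.0, 145.6, 23.9, 109.9], 'score': 0.95}
top rack {'extent': [185.4, 158.5, 131.6, 100.0], 'score': 0.82}
top box_1_seat {'extent': [410.2, 150.8, 33.6, 112.8], 'score': 0.59}
top beater_mid {'extent': [336.6, 147.1, 14.2, 106.6], 'score': 0.96}
[[538.52249578   0.         322.82209781]
 [  0.         538.52249578 235.69487665]
 [  0.           0.           1.        ]] [[-0.62034104  0.78412492  0.01803061  0.29394403]
 [-0.59972432 -0.4890217   0.63339445  0.22301595]
 [ 0.50547773  0.38210717  0.77361901 -1.28882215]
 [ 0.          0.          0.          1.        ]]
scene bar_1_mid {'extent': [293.0, 264.6, 85.1, 111.9], 'score': 0.68}
scene rack {'extent': [297.0, 280.7, 184.4, 155.9], 'score': 0.57}
scene box_1_seat {'exten
[... 208 characters left out ...]
224e-05,
        1.27251735e+00, -1.15142214e-01]), 'qvel': array([-0.00107303, -0.00140222,  0.00057867, -0.00046234,  0.00099972,
       -0.00046177]), 'effort': array([-8.18224307e-04, -5.14898551e+01, -2.70879239e+01,  6.73806947e-02,
        2.63228972e-02, -4.83976839e-05]), 'tcp_pos': array([ 0.20899585, -0.56235797,  0.23958256]), 'eef_rot': array([[ 9.37349086e-01,  3.48391576e-01, -3.69129922e-05],
       [ 3.48391576e-01, -9.37349064e-01,  2.04592358e-04],
       [ 3.66778954e-05, -2.04634635e-04, -9.99999978e-01]]), 'wrist_force': array([1.3665971 , 0.17714129, 0.73364134]), 'torque': array([0.02922796, 0.03614208, 0.01789797]), 'grip_force': 0.0, 'finger_gap': 1.002910287973296}
```

View pics/top0.png

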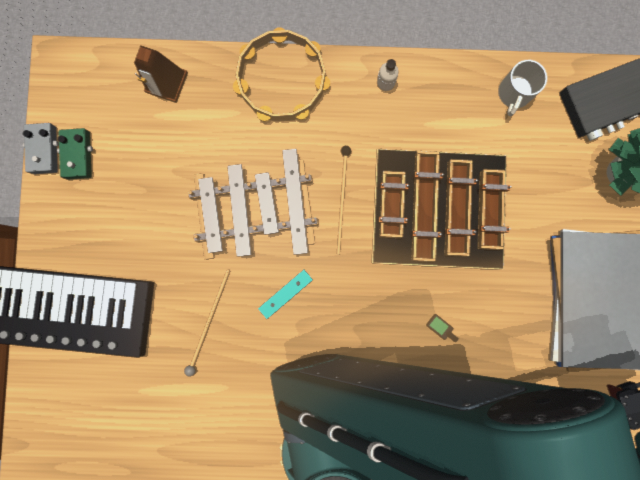

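View pics/scene0.png

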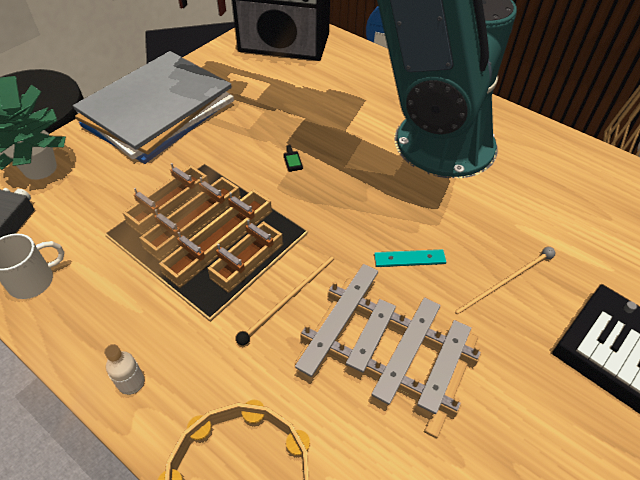

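The top view shows the bars left to right as 3, 2, 4, 1 (columns 210, 240, 266, 296). The boxes run left to right as 4, 1, 2, 3 (columns 393, 427, 459, 492). The beater is at column 343, and the turquoise look-alike is at (285, 294).

```bash
cat > m.py <<'E'
from h import *
d={n:np.load(n+"0.npz") for n in("top","scene")}
def rect(P):
    (c,s,a)=cv2.minAreaRect((P[:,:2]*1000).astype(np.float32))
    if s[0]<s[1]: s=s[::-1];a+=90
    return np.round(c,1),np.round(s,1),round((a+90)%180-90,2)
for n in d:
    w=d[n]["w"];hsv=cv2.cvtColor(d[n]["im"],cv2.COLOR_RGB2HSV)
    z=w[...,2];X,Y=w[...,0],w[...,1]
    reg=(X>.3)&(X<.8)
    m=(reg&(hsv[...,1]<70)&(z>.036)&(z<.052)&(Y>.0)&(Y<.4)).astype(np.uint8)
    m=cv2.morphologyEx(m,cv2.MORPH_OPEN,np.ones((4,4)) if n=="top" else np.ones((5,5)))
    k,l=cv2.connectedComponents(m)
    for i in range(1,k):
        P=w[l==i]
        if len(P)>300: print(n,"bar",len(P),*rect(P),np.median(P[:,2]))
    m=(reg&(z>.03)&(z<.055)&(Y>-.45)&(Y<-.03)).astype(np.uint8)
    m2=(reg&(z>.06)&(z<.1)&(Y>-.45)&(Y<-.03)).astype(np.uint8)
    for nm,mm in(("box",cv2.dilate(m|m2,np.ones((2,2)))&(m|m2)),("bridge",m2)):
        k,l=cv2.connectedComponents(mm)
        for i in range(1,k):
            P=w[l==i]
            if len(P)>40: print(n,nm,len(P),*rect(P),np.round(np.median(P,0),3))
E
python3 m.py
```

```text
top bar 1455 [nan nan] [0. 0.] 0.0 nan
top bar 1304 [537.7 230.7] [212.8  28.6] 9.48 nan
top bar 848 [551.6 167.2] [136.6  30.6] 12.17 nan
top bar 1068 [524.8 293.2] [174.1  36.3] 8.29 nan
top box 88 [ 785.6 -387. ] [30.2 10. ] -22.88 [ 0.783 -0.385  0.07 ]
top box 1175 [ 557.8 -192.7] [249.8  62.8] -1.4 [ 0.56  -0.193  0.046]
top box 1131 [ 556.6 -267.8] [218.5  62. ] -0.99 [ 0.558 -0.269  0.046]
top box 1050 [ 555.4 -344.1] [181.6  62. ] -1.29 [ 0.555 -0.343  0.046]
top box 805 [ 559.8 -116.3] [150.3  61.6] -0.99 [ 0.561 -0.117  0.047]
top bridge 67 [ 786.5 -387.3] [28.4 10. ] -22.88 [ 0.786 -0.387  0.075]
top bridge 154 [ 623.4 -193.8] [61.7 12.6] 89.87 [ 0.623 -0.193  0.067]
top bridge 152 [ 613.4 -269. ] [61.5 12. ] 87.7 [ 0.613 -0.269  0.067]
top bridge 145 [ 597.2 -116.5] [60.7 11.8] -89.59 [ 0.597 -0.116  0.067]
top bridge 157 [ 601.1 -344.6] [61. 12.] 89.09 [ 0.601 -0.344  0.067]
top bridge 149 [ 521.1 -116. ] [61.  12.8] 88.69 [ 0.52  -0.115  0.067]
top bridge 150 [ 507.7 -343.3] [61.9 11.8] -88.26 [ 0.507 -0.343  0.067]
top bridge 150 [ 498.9 -267.4] [60.2 11.7] -89.09 [ 0
[... 400 characters left out ...]
91.8 251.4] 89.14 [ 0.568 -0.217  0.046]
scene box 94 [ 789.1 -386.4] [24.4 10.6] -19.12 [ 0.788 -0.385  0.075]
scene box 59 [ 782.7 -384.3] [14.1  9. ] -28.57 [ 0.783 -0.383  0.041]
scene bridge 180 [ 511.8 -344.9] [63.5 13.5] 89.95 [ 0.513 -0.342  0.068]
scene bridge 190 [ 502.6 -267.4] [63. 13.] 88.77 [ 0.504 -0.267  0.068]
scene bridge 627 [ 616.7 -270.1] [213.8  19.5] 82.03 [ 0.619 -0.263  0.068]
scene bridge 205 [ 495.2 -191.9] [64.4 13. ] 88.51 [ 0.497 -0.19   0.068]
scene bridge 230 [ 524.3 -116.3] [62.6 13.3] 89.25 [ 0.526 -0.115  0.068]
scene bridge 94 [ 789.1 -386.4] [24.4 10.6] -19.12 [ 0.788 -0.385  0.075]
scene bridge 237 [ 601.5 -117.7] [61.7 12.8] 88.26 [ 0.602 -0.116  0.068]
```

Call:
{"api": "carry_out", "payload": {
  "steps": [
    [0.4,[0.06,0.06,0.02],[0,0,-0.07]],
    [0.4,[0.12,0.11,0.04],[0,0,-0.14]],
    [0.4,[0.18,0.16,0.06],[0,0,-0.21]],
    [0.4,[0.23,0.21,0.08],[0,0,-0.28]],
    [0.4,[0.28,0.26,0.1],[0,0,-0.35]],
    [0.4,[0.32,0.33,0.1],[0,0,-0.377]],
    [0.4,[0.35,0.33,0.1],[0,0,-0.377]],
    [0.4,[0.35,0.33,0.1],[0,0,-0.377]]
  ]
}}

```text
time: 1.5
tcp_pos: [0.5604, -0.2306, 0.3402]
eef_rot: [[1.0, -0.021, 0.001], [-0.021, -1.0, -0.0], [0.001, 0.0, -1.0]]
wrist_force: [0.6, -0.3, -0.4]
finger_gap: 0.599
grip_force: 0.0
```

```bash
cat >> h.py <<'E'
def wrist():
    s=readout.get_state();p=cams.capture("wrist");K=p["mtx"];z=p["range_z"].astype(float)
    v,u=np.mgrid[0:480,0:640];dx=(u-K[0,2])/K[0,0];dy=(v-K[1,2])/K[1,1]
    th=np.hypot(dx,dy);t=np.tan(np.minimum(th,1.4))/np.maximum(th,1e-9)*z
    c=np.stack([dx*t,-dy*t,-z,np.ones_like(z)],-1)@p["T_tool_cam"].T
    w=c[...,:3]@s["eef_rot"].T+s["tcp_pos"]
    w[(z==0)|(th>1.2)]=np.nan
    return p,w,s
def rect(P):
    P=P[np.isfinite(P).all(1)]
    (c,s,a)=cv2.minAreaRect((P[:,:2]*1000).astype(np.float32))
    if s[0]<s[1]: s=s[::-1];a+=90
    return np.round(c,1),np.round(s,1),round((a+90)%180-90,2),np.round(np.median(P,0),4)
def comps(w,m,n,op=0):
    m=m.astype(np.uint8)
    if op: m=cv2.morphologyEx(m,cv2.MORPH_OPEN,np.ones((op,op)))
    k,l=cv2.connectedComponents(m)
    for i in range(1,k):
        P=w[l==i]
        if len(P)>n: print(len(P),*rect(P))
def boxes(w):
    X,Y,z=w[...,0],w[...,1],w[...,2]
    r=(X>.4)&(X<.72)&(Y>-.42)&(Y<-.04)
    comps(w,r&(z>.03)&(z<.1),300);print();comps(w,r&(z>.06)&(z<.1),40)
def bars(p,w,lo=.036,hi=.052,y=(0,.4)):
    h=cv2.cvtColor(p["image"],cv2.COLOR_RGB2HSV);X,Y,z=w[...,0],w[...,1],w[...,2]
    comps(w,(h[...,1]<70)&(z>lo)&(z<hi)&(X>.35)&(X<.75)&(Y>y[0])&(Y<y[1]),300,7)
E
python3 - <<'E'
from h import *
p,w,s=wrist();save(p,"w1");boxes(w);print(s["tcp_pos"],s["eef_rot"],s["finger_gap"],s["time"])
E
```

```text
3624 [ 561.6 -194. ] [249.1  61.9] -1.03 [ 0.5667 -0.1916  0.0462]
3535 [ 559.8 -269.9] [217.1  61.5] -0.96 [ 0.5562 -0.2706  0.0463]
3360 [ 558.3 -345.4] [179.2  63.2] -1.23 [ 0.5591 -0.3441  0.0462]
2998 [ 562.7 -118. ] [148.5  62.2] -1.17 [ 0.561  -0.1182  0.0464]

568 [ 627.3 -195. ] [61.6 11.6] 89.11 [ 0.6274 -0.1964  0.0674]
565 [ 617.1 -270.8] [61.5 11.6] 89.7 [ 0.6175 -0.2714  0.0676]
543 [ 605.1 -346.8] [62.3 12.1] 88.82 [ 0.6055 -0.3455  0.0674]
542 [ 601.3 -118.8] [62.2 12.1] 89.17 [ 0.6016 -0.1205  0.0674]
514 [ 525.1 -117.4] [61.7 12.1] 88.53 [ 0.526  -0.1182  0.0672]
519 [ 511.5 -343.8] [62.  12.4] 89.18 [ 0.5127 -0.343   0.0673]
556 [ 502.9 -268.9] [61.6 12.4] -89.77 [ 0.5037 -0.268   0.0673]
526 [ 495.8 -192.8] [61.9 11.6] 88.7 [ 0.4969 -0.1934  0.0672]
[ 0.56044407 -0.23060359  0.34020127] [[ 9.99787869e-01 -2.05819298e-02  7.75533077e-04]
 [-2.05817064e-02 -9.99788131e-01 -2.94888989e-04]
 [ 7.81438150e-04  2.78864640e-04 -9.99999656e-01]] 0.5993415781715624 1.5
```

View pics/w1.png

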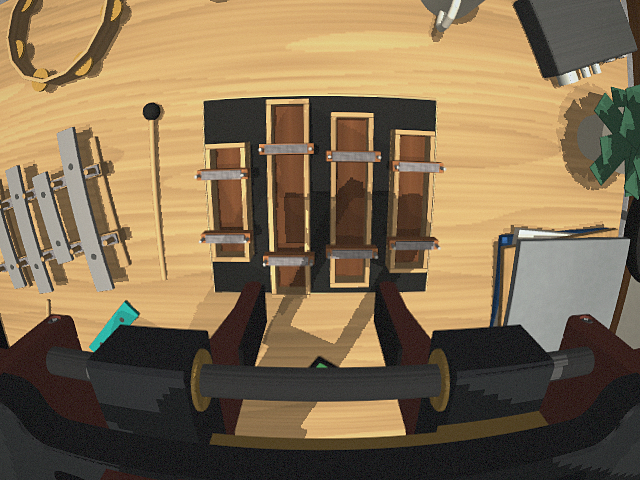

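The wrist view shows the four boxes clearly: box 4 at column 225, box 1 at 288, box 2 at 352 and box 3 at 412. All the measured sizes match the given ones. Next I'll look at the rack.

Call:
{"api": "carry_out", "payload": {
  "steps": [
    [0.4,[0,0.05,0],[0,0,0.03]],
    [0.4,[0,0.11,0],[0,0,0.06]],
    [0.4,[0,0.17,0],[0,0,0.09]],
    [0.4,[0,0.23,0],[0,0,0.12]],
    [0.4,[0,0.29,0],[0,0,0.15]],
    [0.4,[-0.01,0.35,0],[0,0,0.18]],
    [0.4,[-0.015,0.41,0],[0,0,0.18]],
    [0.4,[-0.015,0.43,0],[0,0,0.18]]
  ]
}}

```text
time: 2.55
tcp_pos: [0.5432, 0.2004, 0.3397]
eef_rot: [[0.987, 0.161, -0.0], [0.161, -0.987, 0.001], [0.0, -0.001, -1.0]]
wrist_force: [0.9, -0.6, -0.3]
finger_gap: 0.598
grip_force: 0.0
```

```bash
python3 - <<'E'
from h import *
p,w,s=wrist();save(p,"w2");bars(p,w);print(s["tcp_pos"],s["eef_rot"][:2,0],s["finger_gap"],s["time"])
E
```

```text
4617 [565.1 103.8] [234.4  34.7] 8.55 [0.572  0.1061 0.0439]
4281 [538.5 229.3] [207.2  31.4] 8.34 [0.5457 0.2298 0.0438]
3344 [525.8 294.4] [168.4  34.6] 10.45 [0.5301 0.2938 0.0438]
2871 [555.7 168.2] [138.2  32.9] 10.22 [0.5588 0.1685 0.0439]
[0.54318794 0.20041572 0.33967717] [0.98688419 0.16142984] 0.597915275206538 2.55
```

View pics/w2.png

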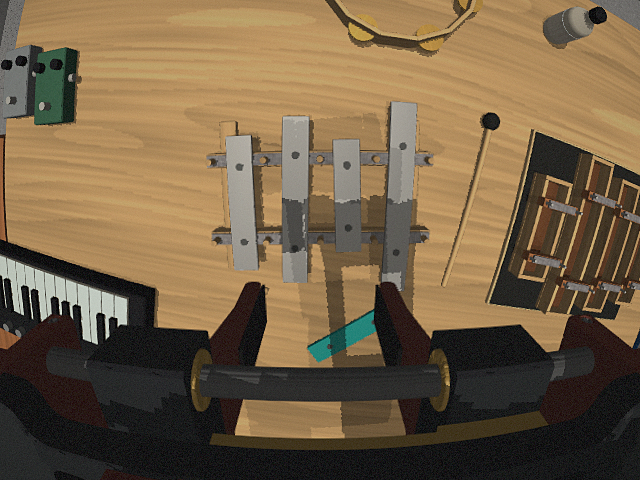

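Call:
{"api": "carry_out", "payload": {
  "steps": [
    [0.4,[0.01,-0.05,-0.03],[0,0,-0.013]],
    [0.4,[0.019,-0.097,-0.06],[0,0,-0.013]],
    [0.4,[0.019,-0.097,-0.12],[0,0,-0.013]],
    [0.4,[0.019,-0.097,-0.18],[0,0,-0.013]],
    [0.4,[0.019,-0.097,-0.24],[0,0,-0.013]],
    [0.4,[0.019,-0.097,-0.28],[0,0,-0.013]],
    [0.4,[0.019,-0.097,-0.302],[0,0,-0.013]],
    [0.4,[0.019,-0.097,-0.302],[0,0,-0.013]]
  ]
}}

```text
time: 3.6
tcp_pos: [0.5617, 0.0989, 0.036]
eef_rot: [[0.99, 0.144, -0.004], [0.144, -0.99, -0.001], [-0.004, 0.0, -1.0]]
wrist_force: [0.4, 0.7, -0.3]
finger_gap: 0.6
grip_force: 0.0
```

Call:
{"api": "carry_out", "payload": {
  "steps": [
    [1,[0,0,0],[0,0,0]],
    [1,[0,0,0],[0,0,0]],
    [1,[0,0,0],[0,0,0]],
    [1,[0,0,0],[0,0,0]],
    [1,[0,0,0],[0,0,0]],
    [1,[0,0,0],[0,0,0]]
  ],
  "force": 30
}}

```text
time: 4.35
tcp_pos: [0.564, 0.1006, 0.0389]
eef_rot: [[0.989, 0.146, 0.002], [0.146, -0.989, 0.0], [0.002, 0.0, -1.0]]
wrist_force: [-0.6, -0.8, 7.4]
finger_gap: 0.359
grip_force: 30.0
```

Call:
{"api": "carry_out", "payload": {
  "steps": [
    [1,[0,0,0.02],[0,0,0]],
    [1,[0,0,0.06],[0,0,0]],
    [1,[0,0,0.11],[0,0,0]],
    [1,[0,-0.05,0.12],[0,0,-0.04]],
    [1,[0,-0.1,0.12],[0,0,-0.08]],
    [1,[0,-0.15,0.12],[0,0,-0.12]],
    [1,[0,-0.2,0.12],[0,0,-0.166]],
    [1,[0,-0.25,0.12],[0,0,-0.166]]
  ]
}}

```text
time: 5.35
tcp_pos: [0.5626, -0.1509, 0.1578]
eef_rot: [[1.0, -0.02, 0.0], [-0.02, -1.0, -0.0], [0.0, 0.0, -1.0]]
wrist_force: [0.2, 0.1, -1.3]
finger_gap: 0.36
grip_force: 30.0
```

Call:
{"api": "carry_out", "payload": {
  "steps": [
    [1,[-0.001,-0.03,0],[0,0,0]],
    [1,[-0.002,-0.045,0],[0,0,0]],
    [1,[-0.002,-0.045,0],[0,0,0]],
    [1,[-0.002,-0.045,0],[0,0,0]]
  ]
}}

```text
time: 5.85
tcp_pos: [0.5607, -0.1931, 0.1575]
eef_rot: [[1.0, -0.019, -0.001], [-0.019, -1.0, 0.001], [-0.001, -0.001, -1.0]]
wrist_force: [0.3, 0.6, -1.2]
finger_gap: 0.358
grip_force: 30.0
```

```bash
python3 - <<'E'
from h import *
p,w,s=wrist();save(p,"w3");z=s["tcp_pos"][2];bars(p,w,z-.02,z+.03,(-.3,-.1));print(s["tcp_pos"],s["eef_rot"][:2,0],s["finger_gap"],s["time"])
p=cams.capture("top");w=cloud(p);bars(p,w,z-.02,z+.03,(-.3,-.1));save(p,"t3")
E
```

```text
26772 [ 609.4 -194.2] [141.   34.2] -1.03 [ 0.6176 -0.1953  0.1622]
2171 [ 505.5 -193.3] [31.9 27. ] 88.62 [ 0.5063 -0.1929  0.1625]
[ 0.56074903 -0.1930658   0.15751763] [ 0.9998112  -0.01942361] 0.35783567871110383 5.85
318 [ 513.5 -194.4] [56.  28.1] -3.96 [ 0.5101 -0.1959  0.1621]
```

View pics/w3.png

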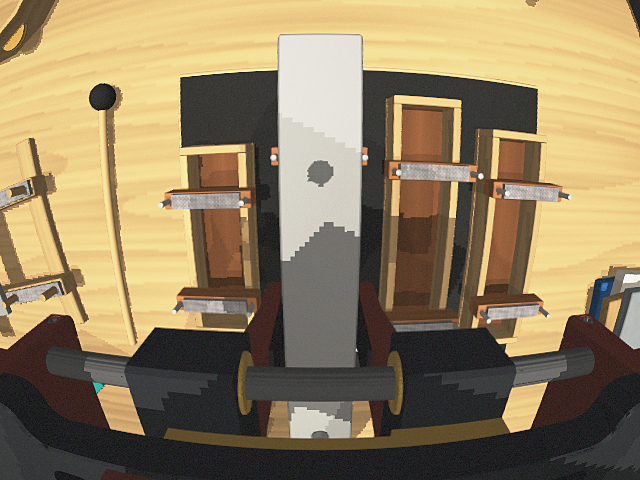

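Bar 1 is held straight above box 1: its centre column is 320 and its hole is at (320, 172), between the pins at columns 273 and 365. I'll lower and release it.

Call:
{"api": "carry_out", "payload": {
  "steps": [
    [1,[0.002,0,-0.04],[0,0,0]],
    [1,[0.002,0,-0.07],[0,0,0]],
    [1,[0.002,0,-0.08],[0,0,0]],
    [1,[0.002,0,-0.085],[0,0,0]],
    [1,[0.002,0,-0.085],[0,0,0]],
    [1,[0.002,0,-0.085],[0,0,0]]
  ]
}}

```text
time: 6.7
tcp_pos: [0.5638, -0.1947, 0.0737]
eef_rot: [[1.0, -0.02, 0.002], [-0.02, -1.0, -0.001], [0.002, 0.001, -1.0]]
wrist_force: [0.3, -0.6, -1.8]
finger_gap: 0.361
grip_force: 30.0
```

Call:
{"api": "carry_out", "payload": {
  "steps": [
    [0.4,[0,0,0],[0,0,0]],
    [0.4,[0,0,0],[0,0,0]],
    [0.4,[0,0,0],[0,0,0]],
    [0.4,[0,0,0],[0,0,0]],
    [0.4,[0,0,0.01],[0,0,0]],
    [0.4,[0,0,0.04],[0,0,0]],
    [0.4,[0,0,0.09],[0,0,0]],
    [0.4,[0,0,0.14],[0,0,0]]
  ]
}}

```text
time: 7.7
tcp_pos: [0.5628, -0.1943, 0.2145]
eef_rot: [[1.0, -0.02, -0.0], [-0.02, -1.0, 0.0], [-0.0, -0.0, -1.0]]
wrist_force: [1.7, 0.4, -0.9]
finger_gap: 0.602
grip_force: 0.0
```

```bash
python3 - <<'E'
from h import *
p,w,s=wrist();save(p,"w4");bars(p,w,.069,.085,(-.25,-.15));print(s["tcp_pos"],s["eef_rot"][:2,0],s["finger_gap"],s["time"])
E
```

```text
10918 [ 563.  -195.9] [238.1  32. ] -1.08 [ 0.58   -0.1962  0.0758]
[ 0.56275368 -0.19425955  0.21449228] [ 0.99979597 -0.02019891] 0.6020308201820004 7.7
```

Call:
{"api": "carry_out", "payload": {
  "steps": [
    [0.45,[0,0.05,0],[0,0,0.03]],
    [0.45,[0,0.1,0],[0,0,0.06]],
    [0.45,[0,0.15,0],[0,0,0.09]],
    [0.45,[0,0.2,0],[0,0,0.12]],
    [0.45,[0,0.25,0],[0,0,0.15]],
    [0.45,[-0.003,0.3,0],[0,0,0.18]],
    [0.45,[-0.007,0.345,0],[0,0,0.198]],
    [0.45,[-0.007,0.362,0],[0,0,0.198]]
  ]
}}

```text
time: 8.75
tcp_pos: [0.5555, 0.1698, 0.213]
eef_rot: [[0.984, 0.179, 0.0], [0.179, -0.984, 0.0], [0.0, -0.0, -1.0]]
wrist_force: [-0.5, -0.9, -0.5]
finger_gap: 0.55
grip_force: 0.0
```

Call:
{"api": "carry_out", "payload": {
  "steps": [
    [0.45,[0,0,-0.01],[0,0,0]],
    [0.45,[0,0,-0.06],[0,0,0]],
    [0.45,[0,0,-0.11],[0,0,0]],
    [0.45,[0,0,-0.14],[0,0,0]],
    [0.45,[0,0,-0.16],[0,0,0]],
    [0.45,[0,0,-0.176],[0,0,0]],
    [0.45,[0,0,-0.176],[0,0,0]],
    [0.45,[0,0,-0.176],[0,0,0]]
  ]
}}

```text
time: 9.75
tcp_pos: [0.5566, 0.1672, 0.0372]
eef_rot: [[0.984, 0.176, 0.001], [0.176, -0.984, 0.0], [0.001, 0.0, -1.0]]
wrist_force: [0.1, -0.5, 0.8]
finger_gap: 0.548
grip_force: 0.0
```

Call:
{"api": "carry_out", "payload": {
  "steps": [
    [1,[0,0,0],[0,0,0]],
    [1,[0,0,0],[0,0,0]],
    [1,[0,0,0],[0,0,0]],
    [1,[0,0,0],[0,0,0]],
    [1,[0,0,0],[0,0,0]],
    [1,[0,0,0],[0,0,0]]
  ],
  "force": 30
}}

```text
time: 10.5
tcp_pos: [0.5566, 0.1678, 0.0374]
eef_rot: [[0.984, 0.177, 0.001], [0.177, -0.984, 0.0], [0.001, -0.0, -1.0]]
wrist_force: [0.1, 0.1, 6.2]
finger_gap: 0.362
grip_force: 30.0
```

Call:
{"api": "carry_out", "payload": {
  "steps": [
    [1,[0,0,0.02],[0,0,0]],
    [1,[0,0,0.06],[0,0,0]],
    [1,[0,0,0.11],[0,0,0]],
    [1,[0,-0.05,0.12],[0,0,-0.04]],
    [1,[0,-0.1,0.12],[0,0,-0.08]],
    [1,[0,-0.15,0.12],[0,0,-0.12]],
    [1,[0.004,-0.2,0.12],[0,0,-0.16]],
    [1,[0.007,-0.25,0.12],[0,0,-0.198]]
  ]
}}

```text
time: 11.5
tcp_pos: [0.5627, -0.0839, 0.1566]
eef_rot: [[1.0, -0.021, -0.0], [-0.021, -1.0, 0.0], [-0.0, -0.0, -1.0]]
wrist_force: [1.5, 0.2, -0.1]
finger_gap: 0.358
grip_force: 30.0
```

Call:
{"api": "carry_out", "payload": {
  "steps": [
    [1,[0,-0.03,0],[0,0,0]],
    [1,[0,-0.036,0],[0,0,0]],
    [1,[0,-0.036,0],[0,0,0]],
    [1,[0,-0.036,0],[0,0,0]]
  ]
}}

```text
time: 12.0
tcp_pos: [0.5627, -0.1171, 0.1565]
eef_rot: [[1.0, -0.019, -0.0], [-0.019, -1.0, 0.001], [-0.0, -0.001, -1.0]]
wrist_force: [0.3, 0.1, -0.2]
finger_gap: 0.357
grip_force: 30.0
```

```bash
cat >> h.py <<'E'
def held(L,y):
    p,w,s=wrist();z=s["tcp_pos"][2];h=cv2.cvtColor(p["image"],cv2.COLOR_RGB2HSV)
    m=(h[...,1]<70)&(abs(w[...,2]-z-.005)<.01)&(abs(w[...,1]-y)<.05)&(w[...,0]>s["tcp_pos"][0]+.01)
    k,l,st,_=cv2.connectedComponentsWithStats(cv2.morphologyEx(m.astype(np.uint8),cv2.MORPH_OPEN,np.ones((7,7))))
    P=w[l==1+np.argmax(st[1:,4])];r=rect(P);print(*r,"centre x",r[0][0]+r[1][0]/2-L/2);print(s["tcp_pos"],s["eef_rot"][:2,0],s["time"])
    return p
E
python3 -c "
from h import *
save(held(139,-.118),'w5')"
```

```text
[ 602.1 -118.2] [58.8 33. ] -0.3 [ 0.6045 -0.1187  0.1628] centre x 562.0
[ 0.56274166 -0.11707548  0.15649747] [ 0.99981816 -0.01906328] 12.0
```

Call:
{"api": "carry_out", "payload": {
  "steps": [
    [1,[0.001,0,-0.04],[0,0,0]],
    [1,[0.001,0,-0.07],[0,0,0]],
    [1,[0.001,0,-0.08],[0,0,0]],
    [1,[0.001,0,-0.0865],[0,0,0]],
    [1,[0.001,0,-0.0865],[0,0,0]],
    [1,[0.001,0,-0.0865],[0,0,0]]
  ]
}}

```text
time: 12.8
tcp_pos: [0.5647, -0.1186, 0.0711]
eef_rot: [[1.0, -0.02, 0.002], [-0.02, -1.0, -0.0], [0.002, 0.0, -1.0]]
wrist_force: [-0.3, -0.0, -0.9]
finger_gap: 0.363
grip_force: 30.0
```

Call:
{"api": "carry_out", "payload": {
  "steps": [
    [0.45,[0,0,0],[0,0,0]],
    [0.45,[0,0,0],[0,0,0]],
    [0.45,[0,0,0],[0,0,0]],
    [0.45,[0,0,0],[0,0,0]],
    [0.45,[0,0,0.01],[0,0,0]],
    [0.45,[0,0,0.04],[0,0,0]],
    [0.45,[0,0,0.09],[0,0,0]],
    [0.45,[0,0,0.14],[0,0,0]]
  ]
}}

```text
time: 13.8
tcp_pos: [0.5637, -0.1183, 0.212]
eef_rot: [[1.0, -0.02, -0.0], [-0.02, -1.0, 0.0], [-0.0, -0.0, -1.0]]
wrist_force: [1.0, -0.2, -0.4]
finger_gap: 0.55
grip_force: 0.0
```

```bash
python3 - <<'E'
from h import *
p,w,s=wrist();save(p,"w6");bars(p,w,.069,.085,(-.25,-.05));print(s["tcp_pos"],s["eef_rot"][:2,0],s["finger_gap"],s["time"])
E
```

```text
8841 [ 582.4 -196.4] [201.3  33. ] -1.1 [ 0.5966 -0.1961  0.0759]
6654 [ 563.8 -119.8] [138.7  32. ] -0.37 [ 0.571  -0.1201  0.0758]
[ 0.56372276 -0.11831465  0.21198924] [ 0.9997945  -0.02027137] 0.5499624482659983 13.8
```

Call:
{"api": "carry_out", "payload": {
  "steps": [
    [0.45,[0,0.05,0],[0,0,0.03]],
    [0.45,[0,0.1,0],[0,0,0.06]],
    [0.45,[-0.003,0.15,0],[0,0,0.09]],
    [0.45,[-0.008,0.2,0],[0,0,0.12]],
    [0.45,[-0.014,0.25,0],[0,0,0.15]],
    [0.45,[-0.02,0.3,0],[0,0,0.164]],
    [0.45,[-0.025,0.335,0],[0,0,0.164]],
    [0.45,[-0.025,0.347,0],[0,0,0.164]]
  ]
}}

```text
time: 14.85
tcp_pos: [0.5385, 0.2305, 0.2105]
eef_rot: [[0.989, 0.146, 0.0], [0.146, -0.989, 0.0], [0.0, -0.0, -1.0]]
wrist_force: [-0.3, 0.6, -0.3]
finger_gap: 0.55
grip_force: 0.0
```

Call:
{"api": "carry_out", "payload": {
  "steps": [
    [0.45,[0,0,-0.01],[0,0,0]],
    [0.45,[0,0,-0.06],[0,0,0]],
    [0.45,[0,0,-0.11],[0,0,0]],
    [0.45,[0,0,-0.14],[0,0,0]],
    [0.45,[0,0,-0.16],[0,0,0]],
    [0.45,[0,0,-0.173],[0,0,0]],
    [0.45,[0,0,-0.173],[0,0,0]],
    [0.45,[0,0,-0.173],[0,0,0]]
  ]
}}

```text
time: 15.85
tcp_pos: [0.5397, 0.2284, 0.0378]
eef_rot: [[0.99, 0.143, 0.001], [0.143, -0.99, 0.0], [0.001, -0.0, -1.0]]
wrist_force: [1.0, 0.8, 0.1]
finger_gap: 0.549
grip_force: 0.0
```

Call:
{"api": "carry_out", "payload": {
  "steps": [
    [1,[0,0,0],[0,0,0]],
    [1,[0,0,0],[0,0,0]],
    [1,[0,0,0],[0,0,0]],
    [1,[0,0,0],[0,0,0]],
    [1,[0,0,0],[0,0,0]],
    [1,[0,0,0],[0,0,0]]
  ],
  "force": 30
}}

```text
time: 16.6
tcp_pos: [0.5395, 0.2289, 0.0379]
eef_rot: [[0.99, 0.143, 0.001], [0.143, -0.99, 0.001], [0.001, -0.0, -1.0]]
wrist_force: [-0.8, 1.0, 6.6]
finger_gap: 0.365
grip_force: 30.0
```

Call:
{"api": "carry_out", "payload": {
  "steps": [
    [1,[0,0,0.02],[0,0,0]],
    [1,[0,0,0.06],[0,0,0]],
    [1,[0,0,0.11],[0,0,0]],
    [1,[0,-0.05,0.12],[0,0,-0.03]],
    [1,[0.003,-0.1,0.12],[0,0,-0.06]],
    [1,[0.006,-0.15,0.12],[0,0,-0.09]],
    [1,[0.01,-0.2,0.12],[0,0,-0.12]],
    [1,[0.014,-0.25,0.12],[0,0,-0.15]]
  ]
}}

```text
time: 17.6
tcp_pos: [0.5526, -0.0229, 0.1569]
eef_rot: [[1.0, -0.007, -0.0], [-0.007, -1.0, 0.0], [-0.0, -0.0, -1.0]]
wrist_force: [1.1, -0.3, -1.2]
finger_gap: 0.364
grip_force: 30.0
```

Call:
{"api": "carry_out", "payload": {
  "steps": [
    [1,[0.003,-0.05,0],[0,0,-0.013]],
    [1,[0.005,-0.1,0],[0,0,-0.013]],
    [1,[0.0075,-0.15,0],[0,0,-0.013]],
    [1,[0.0075,-0.2,0],[0,0,-0.013]],
    [1,[0.0075,-0.239,0],[0,0,-0.013]],
    [1,[0.0075,-0.249,0],[0,0,-0.013]],
    [1,[0.0075,-0.249,0],[0,0,-0.013]],
    [1,[0.0075,-0.249,0],[0,0,-0.013]]
  ]
}}

```text
time: 18.6
tcp_pos: [0.5602, -0.2687, 0.1569]
eef_rot: [[1.0, -0.018, -0.001], [-0.018, -1.0, 0.001], [-0.001, -0.001, -1.0]]
wrist_force: [-0.3, 0.6, -1.0]
finger_gap: 0.361
grip_force: 30.0
```

```bash
python3 -c "
from h import *
save(held(208,-.27),'w7')"
```

```text
[ 616.7 -270.6] [93.1 32.8] -1.2 [ 0.6203 -0.271   0.1627] centre x 559.25
[ 0.56017358 -0.26873292  0.1568899 ] [ 0.99983417 -0.01818985] 18.6
```

Call:
{"api": "carry_out", "payload": {
  "steps": [
    [1,[0.001,0,-0.04],[0,0,0]],
    [1,[0.001,0,-0.07],[0,0,0]],
    [1,[0.001,0,-0.08],[0,0,0]],
    [1,[0.001,0,-0.0865],[0,0,0]],
    [1,[0.001,0,-0.0865],[0,0,0]],
    [1,[0.001,0,-0.0865],[0,0,0]]
  ]
}}

```text
time: 19.4
tcp_pos: [0.5622, -0.2708, 0.0717]
eef_rot: [[1.0, -0.019, 0.002], [-0.019, -1.0, -0.001], [0.002, 0.001, -1.0]]
wrist_force: [0.2, 0.1, -2.4]
finger_gap: 0.361
grip_force: 30.0
```

Call:
{"api": "carry_out", "payload": {
  "steps": [
    [0.45,[0,0,0],[0,0,0]],
    [0.45,[0,0,0],[0,0,0]],
    [0.45,[0,0,0],[0,0,0]],
    [0.45,[0,0,0],[0,0,0]],
    [0.45,[0,0,0.01],[0,0,0]],
    [0.45,[0,0,0.04],[0,0,0]],
    [0.45,[0,0,0.09],[0,0,0]],
    [0.45,[0,0,0.14],[0,0,0]]
  ]
}}

```text
time: 20.4
tcp_pos: [0.5613, -0.2703, 0.2125]
eef_rot: [[1.0, -0.019, -0.0], [-0.019, -1.0, 0.0], [-0.0, -0.0, -1.0]]
wrist_force: [0.2, -1.2, -0.1]
finger_gap: 0.551
grip_force: 0.0
```

```bash
python3 - <<'E'
from h import *
p,w,s=wrist();save(p,"w8");bars(p,w,.069,.085,(-.35,-.05));print(s["tcp_pos"],s["eef_rot"][:2,0],s["finger_gap"],s["time"])
E
```

```text
8767 [ 581.8 -196.6] [202.3  32.6] -1.34 [ 0.597  -0.1971  0.0758]
9702 [ 561.5 -272. ] [207.1  31.9] -1.0 [ 0.5746 -0.2723  0.0758]
5154 [ 563.9 -119.4] [138.8  35.9] -1.02 [ 0.5694 -0.1225  0.0757]
[ 0.56126576 -0.2702734   0.21248516] [ 0.9998151  -0.01922896] 0.5505888229415442 20.4
```

Call:
{"api": "carry_out", "payload": {
  "steps": [
    [0.45,[0,0.05,0],[0,0,0]],
    [0.45,[0,0.1,0],[0,0,0.02]],
    [0.45,[0,0.15,0],[0,0,0.05]],
    [0.45,[0,0.2,0],[0,0,0.08]],
    [0.45,[0,0.25,0],[0,0,0.11]],
    [0.45,[-0.005,0.3,0],[0,0,0.14]],
    [0.45,[-0.01,0.35,0],[0,0,0.17]],
    [0.45,[-0.015,0.4,0],[0,0,0.202]]
  ]
}}

```text
time: 21.45
tcp_pos: [0.5463, 0.1312, 0.2112]
eef_rot: [[0.983, 0.183, 0.001], [0.183, -0.983, 0.0], [0.001, -0.0, -1.0]]
wrist_force: [0.5, 0.1, 0.4]
finger_gap: 0.547
grip_force: 0.0
```

Call:
{"api": "carry_out", "payload": {
  "steps": [
    [0.45,[-0.006,0.05,0],[0,0,0]],
    [0.45,[-0.012,0.1,0],[0,0,0]],
    [0.45,[-0.018,0.15,0],[0,0,0]],
    [0.45,[-0.02,0.164,0],[0,0,0]],
    [0.45,[-0.02,0.164,0],[0,0,0]],
    [0.45,[-0.02,0.164,-0.06],[0,0,0]],
    [0.45,[-0.02,0.164,-0.1],[0,0,0]],
    [0.45,[-0.02,0.164,-0.1],[0,0,0]]
  ]
}}

```text
time: 22.45
tcp_pos: [0.5243, 0.2907, 0.1079]
eef_rot: [[0.984, 0.18, -0.006], [0.18, -0.984, -0.003], [-0.007, 0.002, -1.0]]
wrist_force: [-0.3, -0.2, 0.9]
finger_gap: 0.546
grip_force: 0.0
```

Call:
{"api": "carry_out", "payload": {
  "steps": [
    [0.45,[0,0,-0.04],[0,0,0]],
    [0.45,[0,0,-0.06],[0,0,0]],
    [0.45,[0,0,-0.0735],[0,0,0]],
    [0.45,[0,0,-0.0735],[0,0,0]],
    [0.45,[0,0,-0.0735],[0,0,0]]
  ]
}}

```text
time: 23.08
tcp_pos: [0.5275, 0.2938, 0.0384]
eef_rot: [[0.983, 0.182, 0.002], [0.182, -0.983, 0.001], [0.002, -0.0, -1.0]]
wrist_force: [0.0, 0.4, -0.2]
finger_gap: 0.549
grip_force: 0.0
```

Call:
{"api": "carry_out", "payload": {
  "steps": [
    [1,[0,0,0],[0,0,0]],
    [1,[0,0,0],[0,0,0]],
    [1,[0,0,0],[0,0,0]],
    [1,[0,0,0],[0,0,0]],
    [1,[0,0,0],[0,0,0]],
    [1,[0,0,0],[0,0,0]]
  ],
  "force": 30
}}

```text
time: 23.82
tcp_pos: [0.5269, 0.294, 0.0378]
eef_rot: [[0.983, 0.182, 0.001], [0.182, -0.983, 0.001], [0.001, -0.0, -1.0]]
wrist_force: [-1.1, 0.7, 5.1]
finger_gap: 0.357
grip_force: 30.0
```

Call:
{"api": "carry_out", "payload": {
  "steps": [
    [1,[0,0,0.02],[0,0,0]],
    [1,[0,0,0.06],[0,0,0]],
    [1,[0,0,0.11],[0,0,0]],
    [1,[0.003,-0.05,0.12],[0,0,-0.03]],
    [1,[0.008,-0.1,0.12],[0,0,-0.06]],
    [1,[0.014,-0.15,0.12],[0,0,-0.09]],
    [1,[0.02,-0.2,0.12],[0,0,-0.12]],
    [1,[0.025,-0.25,0.12],[0,0,-0.15]]
  ]
}}

```text
time: 24.82
tcp_pos: [0.5512, 0.042, 0.1569]
eef_rot: [[0.999, 0.032, -0.0], [0.032, -0.999, -0.0], [-0.0, 0.0, -1.0]]
wrist_force: [0.7, -0.2, -0.8]
finger_gap: 0.36
grip_force: 30.0
```

Call:
{"api": "carry_out", "payload": {
  "steps": [
    [1,[0.003,-0.05,0],[0,0,-0.03]],
    [1,[0.0075,-0.1,0],[0,0,-0.052]],
    [1,[0.0075,-0.15,0],[0,0,-0.052]],
    [1,[0.0075,-0.2,0],[0,0,-0.052]],
    [1,[0.0075,-0.25,0],[0,0,-0.052]],
    [1,[0.0075,-0.3,0],[0,0,-0.052]],
    [1,[0.0075,-0.34,0],[0,0,-0.052]],
    [1,[0.0075,-0.37,0],[0,0,-0.052]]
  ]
}}

```text
time: 25.82
tcp_pos: [0.5584, -0.3282, 0.1566]
eef_rot: [[1.0, -0.02, -0.001], [-0.02, -1.0, 0.0], [-0.001, -0.0, -1.0]]
wrist_force: [0.1, -0.0, -0.7]
finger_gap: 0.359
grip_force: 30.0
```

Call:
{"api": "carry_out", "payload": {
  "steps": [
    [1,[0,-0.015,0],[0,0,0]],
    [1,[0,-0.019,0],[0,0,0]],
    [1,[0,-0.019,0],[0,0,0]],
    [1,[0,-0.019,0],[0,0,0]]
  ]
}}

```text
time: 26.32
tcp_pos: [0.559, -0.3441, 0.1571]
eef_rot: [[1.0, -0.018, -0.0], [-0.018, -1.0, 0.001], [-0.0, -0.001, -1.0]]
wrist_force: [0.0, 0.9, -1.5]
finger_gap: 0.363
grip_force: 30.0
```

```bash
python3 -c "
from h import *
save(held(170,-.345),'w9')"
```

```text
[ 605.6 -345.6] [73.7 33.2] -1.04 [ 0.6089 -0.3461  0.163 ] centre x 557.45
[ 0.55900509 -0.34407488  0.1570747 ] [ 0.99983585 -0.01811443] 26.325
```

Call:
{"api": "carry_out", "payload": {
  "steps": [
    [1,[0.001,0,-0.04],[0,0,0]],
    [1,[0.001,0,-0.07],[0,0,0]],
    [1,[0.001,0,-0.08],[0,0,0]],
    [1,[0.001,0,-0.0865],[0,0,0]],
    [1,[0.001,0,-0.0865],[0,0,0]],
    [1,[0.001,0,-0.0865],[0,0,0]]
  ]
}}

```text
time: 27.12
tcp_pos: [0.5607, -0.3459, 0.0718]
eef_rot: [[1.0, -0.019, 0.002], [-0.019, -1.0, -0.001], [0.002, 0.001, -1.0]]
wrist_force: [0.5, -0.5, -0.8]
finger_gap: 0.361
grip_force: 30.0
```

Call:
{"api": "carry_out", "payload": {
  "steps": [
    [0.45,[0,0,0],[0,0,0]],
    [0.45,[0,0,0],[0,0,0]],
    [0.45,[0,0,0],[0,0,0]],
    [0.45,[0,0,0],[0,0,0]],
    [0.45,[0,0,0.01],[0,0,0]],
    [0.45,[0,0,0.04],[0,0,0]],
    [0.45,[0,0,0.09],[0,0,0]],
    [0.45,[0,0,0.14],[0,0,0]]
  ]
}}

```text
time: 28.12
tcp_pos: [0.5598, -0.3453, 0.2125]
eef_rot: [[1.0, -0.019, -0.0], [-0.019, -1.0, 0.0], [-0.0, -0.0, -1.0]]
wrist_force: [0.7, 0.2, -0.2]
finger_gap: 0.55
grip_force: 0.0
```

Call:
{"api": "carry_out", "payload": {
  "steps": [
    [0.45,[0,0.03,0.04],[0,0,0]],
    [0.45,[0,0.06,0.08],[0,0,0]],
    [0.45,[0,0.1,0.12],[0,0,0]],
    [0.45,[0,0.1,0.12],[0,0,0]],
    [0.45,[0,0.1,0.12],[0,0,0]]
  ]
}}

```text
time: 28.75
tcp_pos: [0.5597, -0.2455, 0.3306]
eef_rot: [[1.0, -0.019, 0.0], [-0.019, -1.0, -0.0], [0.0, 0.0, -1.0]]
wrist_force: [-0.2, 0.6, 0.5]
finger_gap: 0.547
grip_force: 0.0
```

```bash
python3 - <<'E'
from h import *
p,w,s=wrist();save(p,"w10");bars(p,w,.069,.085,(-.42,-.05));print(s["tcp_pos"],s["wrist_force"],s["finger_gap"],s["time"])
E
```

```text
5724 [ 563.7 -196.2] [238.9  32.6] -1.25 [ 0.5773 -0.197   0.0758]
5178 [ 561. -272.] [208.   32.2] -0.87 [ 0.567  -0.2719  0.0758]
4020 [ 559.8 -347. ] [168.8  32.7] -1.04 [ 0.5642 -0.3461  0.0758]
3271 [ 563.9 -120.3] [138.5  33. ] -0.51 [ 0.5669 -0.1214  0.0757]
[ 0.55974033 -0.24548929  0.33062966] [-0.21510553  0.59779417  0.49446392] 0.5474442193650436 28.75
```

View pics/w10.png

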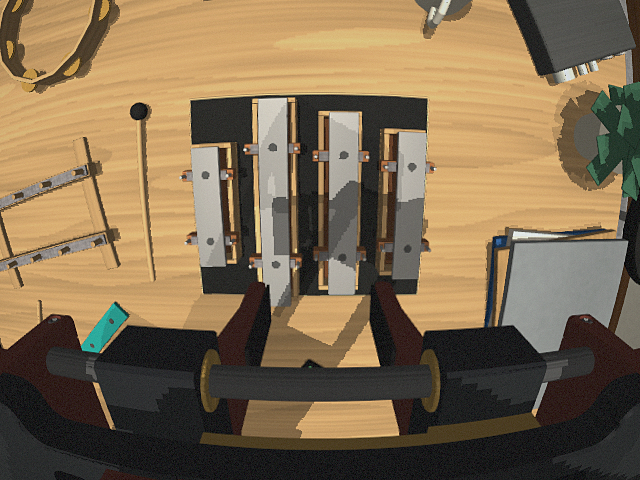

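All four bars lie flat between their pins, at columns 208, 275, 344 and 408. Their tops are at 75.8 mm and each is within about 3 mm of its seat. The beater, at column 145, was not disturbed.

```bash
python3 -c "
from plant import sign_off
print(sign_off())"
```

```text
the job is handed in; nothing more can be done
None
```

All four bars are on their own boxes, flat and released, each within about 3 mm of its seat by the wrist camera. The beater and the turquoise look-alike were left alone, and the job was handed in after about 29 s of robot time; the hand-in returned no verdict.

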